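Proof-pull a bonded stud with the spring gauge

TASK

A spring pull gauge is hooked over the stud glued to the sample plate in the test place of the proof-pull board. Take the gauge by its spool-shaped handle and draw the rod straight out until its proof ring has just come fully out of the barrel - the yellow ring (the first to appear) if the thin brass stud is under test, the red ring (the second) if it is the thick steel stud - without drawing clearly past that ring, because more load than that would spoil the sample. Finish while holding the handle there against the spring, with the gauge lying in its V-blocks, and leave the other things on the bench alone.

Things in the scene. Friction and masses are not known exactly. Their poses are not given: they have to be found in the camera images.
- pull_rig: fixed proof-pull board: plywood 160 x 148 x 18 mm with two dark steel V-blocks, on the middle of the bench, turned 0 to 0.85 rad clockwise from above. Origin on the bench surface under the gauge's axis, z up; the gauge is pulled along the board's own -x. The board covers own x -30 to +130 mm, y -108 to +40 mm, so the gauge's handle stands clear of it over bare bench
- test_place (a point): test place on the board's top, 18 mm above the bench, under the gauge's eye, at own (90, 0) mm of the board. The sample plate whose centre lies here is the one under test (the gauge's eye is over its stud)
- thin_sample: grey plate 56 x 56 x 6 mm screwed to the board, with a thin brass stud 7 mm thick whose top is 59 mm above the plate's underside (77 mm above the bench). Origin: centre of the underside. It lies either in the test place or in the waiting place 70 mm beside it; in the test place it calls for the YELLOW ring
- thick_sample: the same grey plate with a thick steel stud 11 mm thick, equally tall. It lies in the other of the two places; in the test place it calls for the RED ring
- pull_gauge: loose tubular spring gauge, 0.27 kg, level in the V-blocks, axis 52 mm above the bench. Origin: centre of its flat steel eye (hole 14 mm, over the stud); own -x runs along the axis from eye to handle, the direction of pull; z up. Barrel aluminium and blue, 27 mm thick, 22 to 112 mm from the origin. The eye has 0 to 3 mm of play on the stud before it bears
- gauge_mouth (a point): centre of the barrel's open end, 112 mm from the gauge's origin, where the rod comes out
- gauge_grip (a point): middle of the black spool handle on the rod's end, on the axis, 152 mm from the gauge's origin with the rod home; moves with the rod. Its waist is 20 mm thick, 34 mm long along the axis, between two flanges 32 mm wide, 5 mm thick; inner flange 18 mm from the mouth with the rod home. Grip the waist from above, fingers closing across the axis
- gauge_rod (a joint): how far the 10 mm rod is drawn out of the barrel, m: 0 home, 0.065 the end. It pulls back with about 4 N + 250 N/m x the value and springs home if let go. Two painted rings 8 mm wide, hidden in the barrel with the rod home: the yellow ring is just fully out (inner edge level with the mouth) at 0.026, the red ring at 0.046
- bench_jar: bystander: clear jar with green lid, 69 mm wide, 84 mm tall. Origin: centre of its underside
- angle_offcut: bystander: rusty angle-iron off-cut, 120 mm long, 40 mm tall. Origin: centre of its underside
- electrode_can: bystander: can of welding rods, 71 mm wide, 218 mm tall. Origin: centre of its underside
- pliers: bystander: red-handled long-nose pliers, 208 mm long, 13 mm tall. Origin: centre of its underside
- marker: bystander: black and white marker pen, 135 mm long. Origin: centre of its underside
- spare_bolt: bystander: hex bolt, 51 mm long. Origin: centre of its underside
- spare_nut: bystander: hex nut, 28 mm wide. Origin: centre of its underside
- ext_bar: bystander: steel extension bar, 132 mm long, 12 mm thick, near the bench's front edge. Origin: centre of its underside

How it is judged (in metres and radians):
At the end, for the whole second after the job is handed in: Fingers hold the handle, rod steady at the ring for the stud under test (23 to 31 mm drawn with the thin stud, 43 to 51 mm with the thick), the eye pulls on that stud with over 5 N, and the barrel lies in its V-blocks (mouth height within 10 mm, axis within 0.1 rad of the board) (((horizontal distance between thin_sample and test_place below 0.02 m and value of joint gauge_rod between 0.023 and 0.031 m and contact force between pull_gauge and thin_sample above 5 N) or (horizontal distance between thick_sample and test_place below 0.02 m and value of joint gauge_rod between 0.043 and 0.051 m and contact force between pull_gauge and thick_sample above 5 N)) and contact force between the fingers and pull_gauge above 2 N and velocity of joint gauge_rod between -0.01 and 0.01 m/s and angle between the x axis of pull_gauge and the x axis of pull_rig, either way round below 0.1 rad and z of gauge_mouth in the frame of pull_rig between 0.044 and 0.062 m); the arm keeps its last pose, push and grip.
It fails at once if the rod is drawn more than 10 mm past the proof ring (overload) (value of joint gauge_rod above 0.056 m or (horizontal distance between thin_sample and test_place below 0.02 m and value of joint gauge_rod above 0.036 m)).
It fails at once if another thing on the bench is moved by more than 30 mm (distance of any of bench_jar, angle_offcut, electrode_can, pliers, marker, spare_bolt, spare_nut, ext_bar from where it was at the start of the episode above 0.03 m).
It also fails if it takes over 45 s, if anything falls off the work surface, if the arm or the gripper's body presses on something with over 40 N, if the wrist force passes 120 N, or if a joint passes its speed limit or range.

ROBOT

A 7-joint arm with a two-finger parallel gripper is mounted at the origin on a cart in front of the work surface, level with it; the furniture and walls round the work are solid. World frame = base frame: x ahead of the robot, y to its left, z up, the work surface at z = 0. Lengths are in mm, angles in rad, forces in N, time in s.
With the tool pointing down it reaches from about 425 to 875 mm from the base axis. Payload 4.7 kg.
Tool frame: the origin (TCP) lies at the very end of the fingers, on their centre line; the grasp point (between the pads) lies 19 mm behind it (tcp_to_grasp is the distance from the TCP to the grasp point, in mm); y points along the fingers, z is the direction in which the jaws open and shut, and the axes are right-handed (so a half turn about y gives the same grasp; the last joint's range is limited). The gripper opens to 87 mm and grips with 3 to 60 N. Pads are 19 mm wide; open, the fingers measure 117 mm over their backs; the gripper's body (75 mm by 190 mm) begins 51 mm behind the grasp point.
Start: joints at [-1.24, 0.321, -0.07, 1.45, 0.023, 1.371, -0.057], TCP at [202.52, 617.666, 222.587] pointing down, gripper open.
Joint ranges: [-2.86, 2.86], [-0.3, 2.09], [-1.38, 1.24], [0.06, 2.45], [-1.56, 4.7], [0.09, 2.05], [-2.69, 2.69]. Speed limits (rad/s): [2.57, 2.57, 3.14, 3.14, 3.14, 3.14, 3.14].

INTERFACE

Orientations are given as a unit quaternion [x, y, z, w].
In Python, from bench import * gives the robot as it stands.
- The arm moves only by the tool play_rows, never from a script. Its arguments are lists of equal length, an entry for each row: "fingers": the opening, from 0 (shut) to 1 (fully open); "dp": the shift along the world's x, y, z in m, a list of three; "twist": the turn about the world's z in degrees. A call has 1 to 20 rows; each row shifts and turns the commanded pose from where the row before left it; what a row does not reach is not made up. A row lasts 1/8 s, in which the tool goes at most 62.5 mm and 10.7 degrees, less where a joint would pass 70% of its speed; a pose out of reach is approached as far as the arm can. A call with a gripper value outside its range is refused whole. The fingers move at their own pace and stop on an object; "squeeze" is the grip in N (left out, the last holds). Time passes only in rows, so rows that do not move let the fingers close. It gives the time, the measured TCP pose, the force and the opening at its end, in the units of the state.
- get_state(): the state, without advancing time (a new reading comes with each control period).
- capture(name): name is "scene" or "top" or "wrist"; returns the picture (384x512x3 uint8, red, green, blue); there is no depth.
- camera_model(name): a dict with "fx", "fy", "cx", "cy" (pixels), "camera_from_world" (4x4, takes a point from world to camera coordinates). Camera axes: x right, y down, z forward; pixel columns grow to the right and rows downward; lengths in mm; the calibration is good to about 2 mm. A picture is of the moment at which its call begins: read the wrist's pose just before it. camera_model takes no time and is no camera call; for the wrist camera it gives the pose at the moment of the call.
- sign_off(): hands the job in, once; it reports no verdict.
The state is a dict: "time_s": time; "q": joint angles; "joint_vel": joint speeds; "joint_efforts": joint torques, N m; "tool_pos": TCP position; "tool_rot": TCP orientation; "force": force on the tool from outside, world axes, zero at the start; "moment": the same for the moment, N m; "gripper_width": opening from 0.0 (shut) to 1.0 (fully open).
Only numpy, scipy, OpenCV 4.12 (cv2) and the standard library are available. Lean on these libraries where they do the work, as an engineer would, in place of code of your own. Each camera call takes 0.05 s, during which the arm holds its last target.

## Working session

There is one attempt and no reset: what is moved stays moved. The work goes in short steps, Python scripts to look and compute and a tool call to move; the robot and the scene stay as the last step left them, time stands still between calls to the robot, and variables do not carry over. Pictures are saved under pics/ and viewed, and the job is handed in when it is done.

Besides the shell and the picture viewer there is one more tool, called after "Emit:" as name(argument=value, ...), one argument or row to a line, values as JSON. play_rows: Moves the arm, as the interface text tells. Its arguments: {"type":"object","properties":{"fingers":{"type":"array"},"dp":{"type":"array"},"twist":{"type":"array"},"squeeze":{"type":"number"}},"required":["fingers","dp","twist"]}

```bash
mkdir -p pics; python3 - <<'E'
from bench import *
import cv2
print(get_state())
for n in ["scene","top"]:
    im=capture(n); cv2.imwrite(f"pics/{n}0.png",cv2.resize(im[:,:,::-1],(800,600),interpolation=cv2.INTER_CUBIC)); cv2.imwrite(f"pics/{n}0_raw.png",im[:,:,::-1])
    print(n,camera_model(n))
E
```

```text
{'time_s': 0.0, 'q': array([-1.23988144,  0.32179896, -0.0700791 ,  1.4516383 ,  0.02259598,
        1.37083253, -0.05689844]), 'joint_vel': array([-0.00172529, -0.0014782 ,  0.00191776, -0.00063076,  0.00033386,
        0.00050037, -0.00134908]), 'joint_efforts': array([-5.37128126e-04, -4.91282344e+01, -4.04102392e-01, -3.12535536e+01,
       -6.37565064e-02,  4.35763830e-02,  1.84482592e-04]), 'tool_pos': array([202.38053243, 617.11220124, 221.49552087]), 'tool_rot': array([ 0.69891922, -0.11160576,  0.11146279, -0.69759022]), 'force': array([0.1488051 , 0.42135271, 0.21916704]), 'moment': array([-0.04279763,  0.06431644, -0.01021483]), 'gripper_width': 1.001608906405144}
scene {'fx': 496.3919720274514, 'fy': 496.3919720274514, 'cx': 257.6340670310389, 'cy': 194.2577156049401, 'camera_from_world': array([[ 6.67912396e-01, -7.44239473e-01,  7.98676970e-04,
        -2.00315326e+02],
       [-3.55064154e-01, -3.19592562e-01, -8.78515817e-01,
         3.16803569e+02],
       [ 6.54081400e-01,  5.86488022e-01, -4.77712593e-01,
         1.00855533e+03],
       [ 0.00000000e+00,  0.00000000e+00,  0.00000000e+00,
         1.00000000e+00]])}
top {'fx': 474.9962405582605, 'fy': 474.9962405582605, 'cx': 252.68735348216268, 'cy': 196.33350156078993, 'camera_from_world': array([[-5.44931369e-03, -9.99775009e-01,  2.04996876e-02,
         1.93158901e+02],
       [-9.94665550e-01,  3.30748154e-03, -1.03099484e-01,
         5.16853720e+02],
       [ 1.03008485e-01, -2.09521545e-02, -9.94459783e-01,
         1.44051628e+03],
       [ 0.00000000e+00,  0.00000000e+00,  0.00000000e+00,
         1.00000000e+00]])}
```

View pics/top0.png

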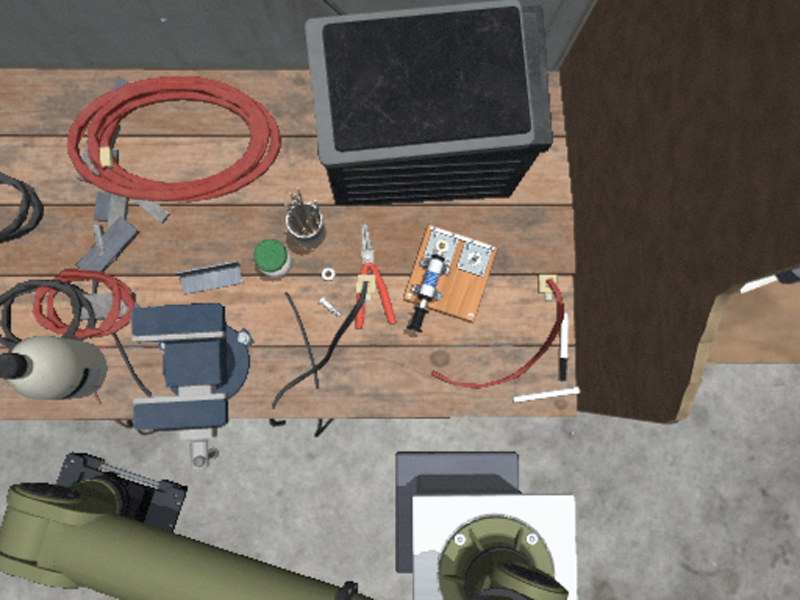

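View pics/scene0.png

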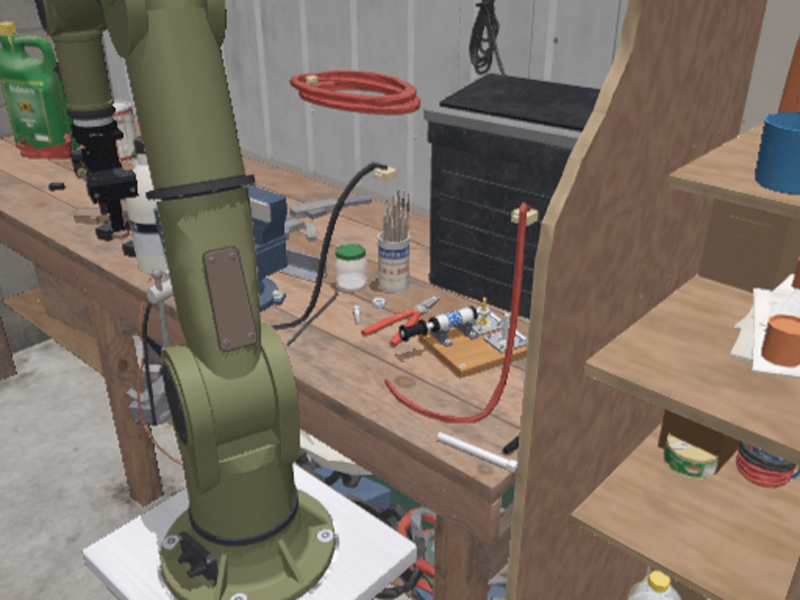

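```bash
cat > h.py <<'E'
import numpy as np, cv2
from bench import *
def ray(n,u,v,M=None):
    m=M or camera_model(n); T=m["camera_from_world"]; R=T[:3,:3]; t=T[:3,3]
    c=-R.T@t; d=R.T@np.array([(u-m["cx"])/m["fx"],(v-m["cy"])/m["fy"],1.]); return c,d/np.linalg.norm(d)
def plane(n,u,v,z,M=None):
    c,d=ray(n,u,v,M); return c+d*(z-c[2])/d[2]
def tri(obs):
    A=np.zeros((3,3));b=np.zeros(3)
    for n,u,v in obs:
        c,d=ray(n,u,v);P=np.eye(3)-np.outer(d,d);A+=P;b+=P@c
    x=np.linalg.solve(A,b); return x,[np.linalg.norm((np.eye(3)-np.outer(d,d))@(x-c)) for c,d in [ray(*o) for o in obs]]
E
python3 - <<'E'
from h import *
s=512/800
for nm,a,b in [("black plug",(366,285),(385,172)),("red plug",(547,285),(523,215))]:
    print(nm,tri([("top",a[0]*s,a[1]*s),("scene",b[0]*s,b[1]*s)]))
t=cv2.imread("pics/top0_raw.png"); c=t[135:225,220:330]; cv2.imwrite("pics/tc.png",cv2.resize(c,None,fx=7,fy=6.6666,interpolation=cv2.INTER_CUBIC)[:600,:770])
t=cv2.imread("pics/scene0_raw.png"); c=t[180:245,225:345]; cv2.imwrite("pics/sc.png",cv2.resize(c,None,fx=6.5,fy=6.5,interpolation=cv2.INTER_CUBIC))
E
```

```text
black plug (array([522.39123746, 241.82834785, 319.93059387]), [np.float64(0.8211792317010651), np.float64(0.821179231701073)])
red plug (array([521.37071013, -44.98849086, 318.36025817]), [np.float64(0.2141610322829159), np.float64(0.21416103228292346)])
```

View pics/tc.png

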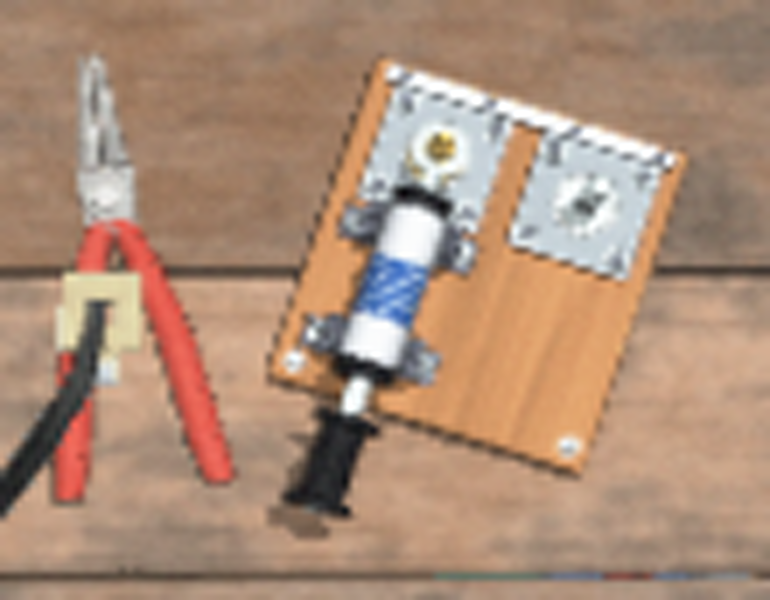

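View pics/sc.png

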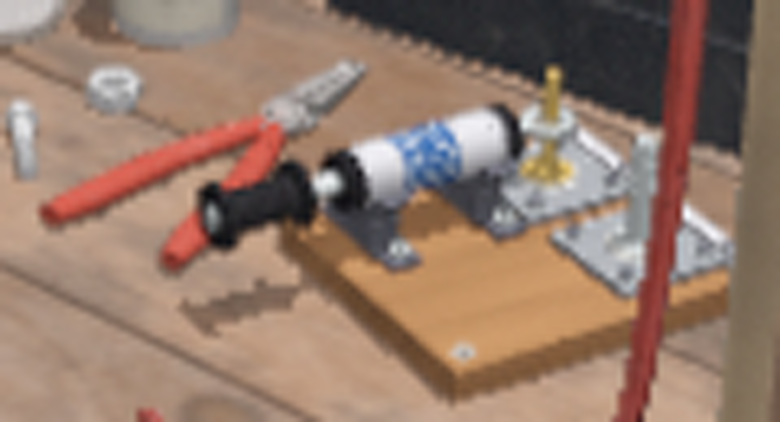

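```bash
python3 - <<'E'
from h import *
T=lambda u,v:("top",220+u/7,135+v/6.6667)
S=lambda u,v:("scene",225+u/6.5,180+v/6.5)
for nm,a,z in [("waist",(335,463),52),("mouth",(364,368),52),("barrel far",(422,193),52),("stud top",(441,145),77),("corner TL",(384,60),18),("TR",(685,155),18),("BL",(270,380),18),("BR",(580,475),18)]:
    print(nm,plane(*T(*a),z).round(1))
print("waist tri",tri([T(335,463),S(256,206)]))
print("stud tri",tri([T(441,145),S(553,70)]))
s=.64
print("black low",tri([("top",275*s,405*s),("scene",290*s,340*s)]),plane("top",275*s,405*s,0))
print("red low",tri([("top",433*s,375*s),("scene",388*s,382*s)]))
print("red mid",tri([("top",560*s,315*s),("scene",518*s,310*s)]), tri([("top",500*s,381*s),("scene",450*s,420*s)]))
print("black mid",tri([("top",320*s,362*s),("scene",325*s,255*s)]))
m=camera_model("wrist");print(m)
E
```

```text
waist [490.  145.7  52. ]
mouth [533.4 132.8  52. ]
barrel far [614.  106.7  52. ]
stud top [631.5 100.3  77. ]
corner TL [683.3 120.3  18. ]
TR [637.7 -14.2  18. ]
BL [531.9 172.4  18. ]
BR [487.   35.4  18. ]
waist tri (array([490.04794021, 145.6486194 ,  54.01855079]), [np.float64(0.2471684310689593), np.float64(0.24716843106905556)])
stud tri (array([632.9628731 ,  98.26181031,  80.059659  ]), [np.float64(2.9756706573919547), np.float64(2.975670657391903)])
black low (array([357.8220363 , 399.17272719,  -6.11259053]), [np.float64(43.29869305219638), np.float64(43.298693052196484)]) [326.09550374 428.0224436    0.        ]
red low (array([385.35773841, 113.85971652,  10.90522426]), [np.float64(2.860338535472209), np.float64(2.860338535472268)])
red mid (array([478.84430571, -87.96463273, 190.00356506]), [np.float64(9.660170739169052), np.float64(9.660170739169198)]) (array([375.94445138, -23.41209735,   4.56952725]), [np.float64(7.589558673259214), np.float64(7.589558673259066)])
black mid (array([417.57516895, 314.26397209, 175.76124571]), [np.float64(16.88793376008358), np.float64(16.88793376008351)])
{'fx': 317.62703355849044, 'fy': 317.62703355849044, 'cx': 253.91013832209904, 'cy': 189.12403721893625, 'camera_from_world': array([[ 3.11124907e-01,  9.50368963e-01, -3.55193233e-04,
        -6.49057711e+02],
       [ 9.14560588e-01, -2.99300552e-01,  2.72025937e-01,
        -3.31481533e+01],
       [ 2.58418698e-01, -8.49588899e-02, -9.62289854e-01,
         3.89859565e+02],
       [ 0.00000000e+00,  0.00000000e+00,  0.00000000e+00,
         1.00000000e+00]])}
```

```bash
python3 - <<'E'
from h import *
from scipy.spatial.transform import Rotation as R
s=get_state(); M=R.from_quat(s["tool_rot"]).as_matrix(); print(M.round(3), np.degrees(np.arctan2(M[1,2],M[0,2])), "want", np.degrees(np.arctan2(.95,.311)))
t=cv2.imread("pics/scene0_raw.png"); c=t[0:170,20:150]; cv2.imwrite("pics/gr.png",cv2.resize(c,None,fx=3.5,fy=3.5,interpolation=cv2.INTER_CUBIC))
w=capture("wrist");cv2.imwrite("pics/w0.png",w[:,:,::-1])
m=camera_model("scene")
T=m["camera_from_world"]
for dz in [0,19,70,100,150,200,250,300]:
    p=T@np.r_[s["tool_pos"]+[0,0,dz],1]; print(dz,(m["fx"]*p[0]/p[2]+m["cx"]-20)*3.5,(m["fy"]*p[1]/p[2]+m["cy"])*3.5)
E
```

```text
[[ 0.95  -0.     0.311]
 [-0.311 -0.002  0.95 ]
 [ 0.    -1.    -0.002]] 71.85248105710608 want 71.87318748241168
0 179.69287725716362 497.15108213991823
19 175.44795792746964 475.0621098251198
70 163.7742760740461 414.3166361789507
100 156.71047376176108 377.5592512689949
150 144.59799815137438 314.53045904909834
200 132.04093487436074 249.1881989168851
250 119.01434845912426 181.40271600566325
300 105.49140317530978 111.0343672129785
```

View pics/gr.png

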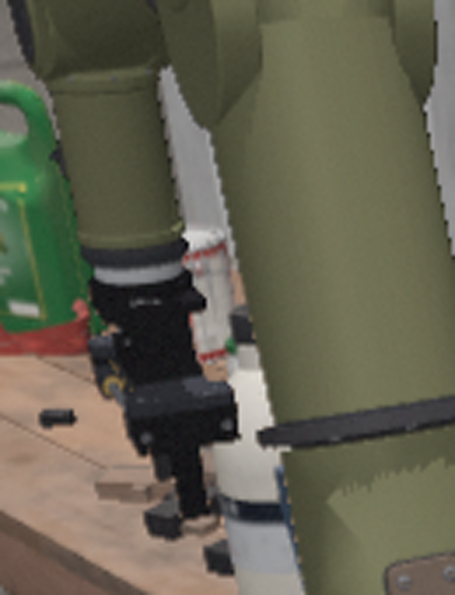

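View pics/w0.png

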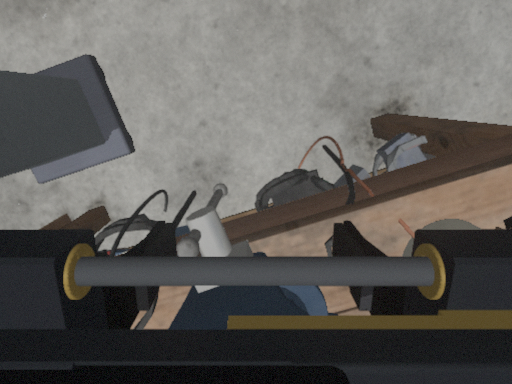

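Emit:
play_rows(
  fingers=[1,1,1,1,1,1,1,1,1,1,1,1,1,1,1,1],
  dp=[
    [0,0,0.046],
    [0,0,0.046],
    [0,0,0.046],
    [0,0,0.046],
    [0,0,0.046],
    [0.0288,-0.0471,0],
    [0.0288,-0.0471,0],
    [0.0288,-0.0471,0],
    [0.0288,-0.0471,0],
    [0.0288,-0.0471,0],
    [0.0288,-0.0471,0],
    [0.0288,-0.0471,0],
    [0.0288,-0.0471,0],
    [0.0288,-0.0471,0],
    [0.0288,-0.0471,0],
    [0,0,0],
  ],
  twist=[0,0,0,0,0,0,0,0,0,0,0,0,0,0,0,0],
)

```text
time_s: 2.15
tool_pos: [492.3, 141.3, 452.5]
tool_rot: [0.698, -0.115, 0.115, -0.697]
force: [-0.0, 0.6, 0.8]
gripper_width: 0.998
```

```bash
python3 - <<'E'
from h import *
s=get_state(); print(s)
for n in ["scene","wrist"]:
    im=capture(n); cv2.imwrite(f"pics/{n}1.png",im[:,:,::-1])
m=camera_model("wrist");T=m["camera_from_world"];print(-T[:3,:3].T@T[:3,3])
E
```

```text
{'time_s': 2.15, 'q': array([-6.97097505e-01,  7.95909866e-03,  3.69867416e-01,  1.35953188e+00,
       -1.19511017e-03,  1.77461428e+00,  9.16603345e-01]), 'joint_vel': array([-0.04273804, -0.00420465, -0.08401454,  0.0042346 , -0.04853467,
        0.00630262, -0.03270292]), 'joint_efforts': array([ 1.19035095e+00, -2.89342600e+01,  1.39526635e+00, -3.10662532e+01,
        3.62049825e-01,  1.79943363e-03,  2.98248567e-01]), 'tool_pos': array([492.31310165, 141.26150123, 452.49462838]), 'tool_rot': array([ 0.69822096, -0.11470419,  0.11528869, -0.69716494]), 'force': array([-0.01913424,  0.56649485,  0.77040031]), 'moment': array([ 0.04127629,  0.06106646, -0.04160581]), 'gripper_width': 0.9982556234138067}
[419.63024112 169.1649686  614.77517516]
```

View pics/scene1.png

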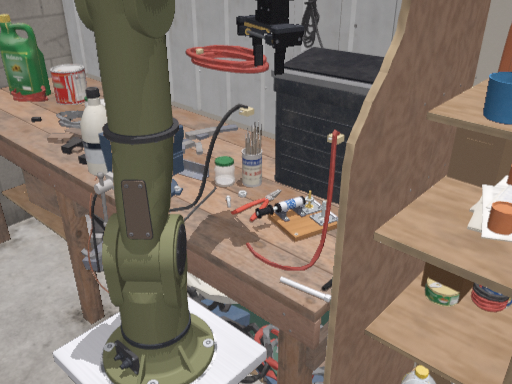

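View pics/wrist1.png

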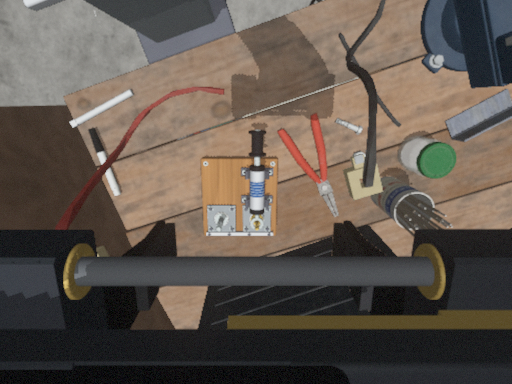

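```bash
python3 - <<'E'
from h import *
im=cv2.imread("pics/wrist1.png")
c=im[115:245,195:325]; cv2.imwrite("pics/wc1.png",cv2.resize(c,None,fx=4.5,fy=4.5,interpolation=cv2.INTER_CUBIC))
for nm,u,v,z in [("waist",257.5,144,52),("mouth",257.5,166,52),("barrel far",257.5,209,52)]: print(nm,plane("wrist",u,v,z))
E
```

```text
waist [493.70184724 152.46207173  52.        ]
mouth [531.40128615 140.20256293  52.        ]
barrel far [609.41136086 114.83440826  52.        ]
```

View pics/wc1.png

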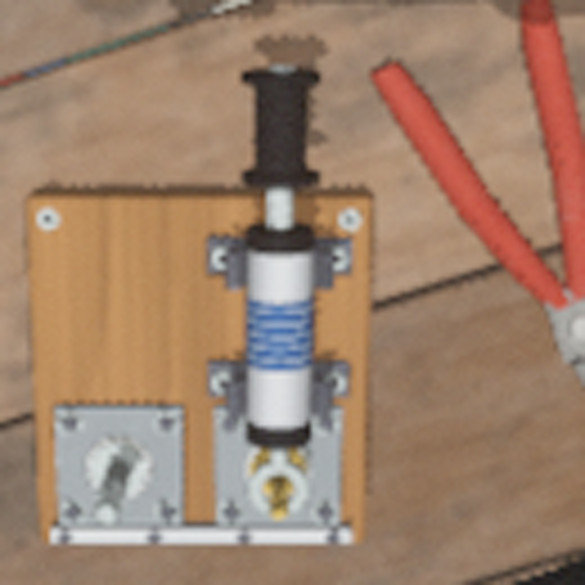

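```bash
python3 - <<'E'
from h import *
s=get_state();print(s["tool_pos"],s["joint_vel"].round(3))
m=camera_model("wrist"); im=capture("wrist")[:,:,::-1]; cv2.imwrite("pics/wrist2.png",im)
s=get_state();print(s["tool_pos"])
for (u,v) in [(257.4,143.2)]: print(plane("wrist",u,v,52,m))
c=im[115:245,195:325]; cv2.imwrite("pics/wc2.png",cv2.resize(c,None,fx=4.5,fy=4.5,interpolation=cv2.INTER_CUBIC))
E
```

```text
[490.44530108 146.53503078 452.33331714] [-0.025 -0.003 -0.037  0.003 -0.004  0.     0.001]
[490.08798438 147.62953561 452.32837156]
[492.30234797 152.73117863  52.        ]
```

View pics/wc2.png

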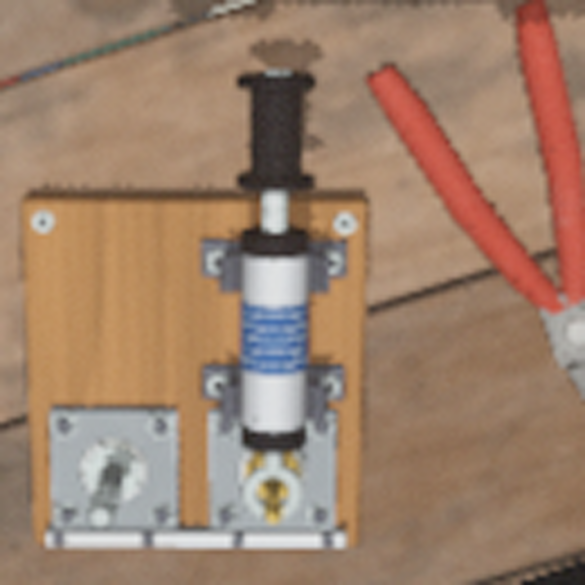

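Emit:
play_rows(
  fingers=[1,1,1,1,1,1,1,1,1,1],
  dp=[
    [0.001,0.001,-0.04],
    [0,0,-0.045],
    [0,0,-0.045],
    [0,0,-0.045],
    [0,0,-0.045],
    [0,0,-0.045],
    [0,0,-0.035],
    [0,0,0],
    [0,0,0],
    [0,0,0],
  ],
  twist=[0,0,0,0,0,0,0,0,0,0],
)

```text
time_s: 3.55
tool_pos: [492.6, 148.6, 154.6]
tool_rot: [-0.698, 0.11, -0.112, 0.699]
force: [0.2, 0.6, 1.2]
gripper_width: 0.997
```

```bash
python3 - <<'E'
from h import *
from scipy.spatial.transform import Rotation as R
s=get_state();print(s["tool_pos"],s["joint_vel"].round(3),s["q"].round(2),s["force"])
M=R.from_quat(s["tool_rot"]).as_matrix(); print(M.round(3))
m=camera_model("wrist"); im=capture("wrist")[:,:,::-1]; cv2.imwrite("pics/wrist3.png",im)
import pickle;pickle.dump(m,open("m3.pkl","wb"))
im=capture("scene")[:,:,::-1]; cv2.imwrite("pics/scene3.png",im)
E
```

```text
[492.63965151 148.55941435 154.56187394] [ 0.005  0.     0.005  0.005  0.    -0.004  0.   ] [-0.69  0.07  0.36  1.89 -0.03  1.18  0.94] [0.15005006 0.63931573 1.16151121]
[[ 0.95   0.003  0.311]
 [-0.311  0.002  0.95 ]
 [ 0.002 -1.     0.003]]
```

View pics/wrist3.png

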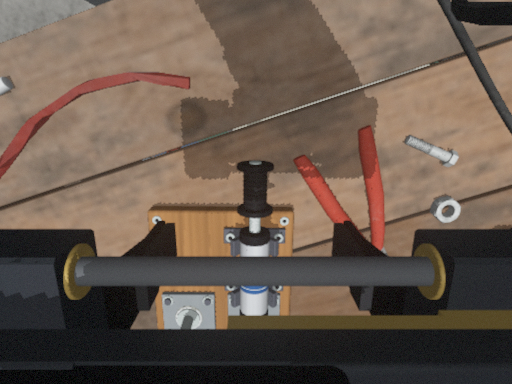

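View pics/scene3.png

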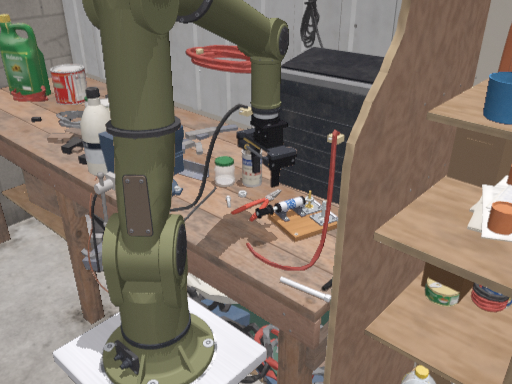

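```bash
python3 - <<'E'
from h import *
import pickle
m=pickle.load(open("m3.pkl","rb")); im=cv2.imread("pics/wrist3.png")
g=im.max(axis=2)
for v in range(158,216,3):
    r=np.where(g[v,225:290]<60)[0]+225; print(v,r.min() if len(r) else None,r.max() if len(r) else None)
for nm,u,v,z in [("waist",256,188.5,52),("innertop",256,210,68),("outertop",256,166,68),("barrel",254.5,300,52)]: print(nm,plane("wrist",u,v,z,m).round(1))
c=im[150:250,200:310]; cv2.imwrite("pics/wc3.png",cv2.resize(c,None,fx=6,fy=6,interpolation=cv2.INTER_CUBIC))
E
```

```text
158 None None
161 244 265
164 238 272
167 237 273
170 240 270
173 244 266
176 244 266
179 244 266
182 244 266
185 244 266
188 244 265
191 244 265
194 244 266
197 244 265
200 244 265
203 244 266
206 238 271
209 237 272
212 238 271
215 243 266
waist [493.3 150.3  52. ]
innertop [506.6 145.8  68. ]
outertop [471.2 157.3  68. ]
barrel [599.  114.4  52. ]
```

View pics/wc3.png

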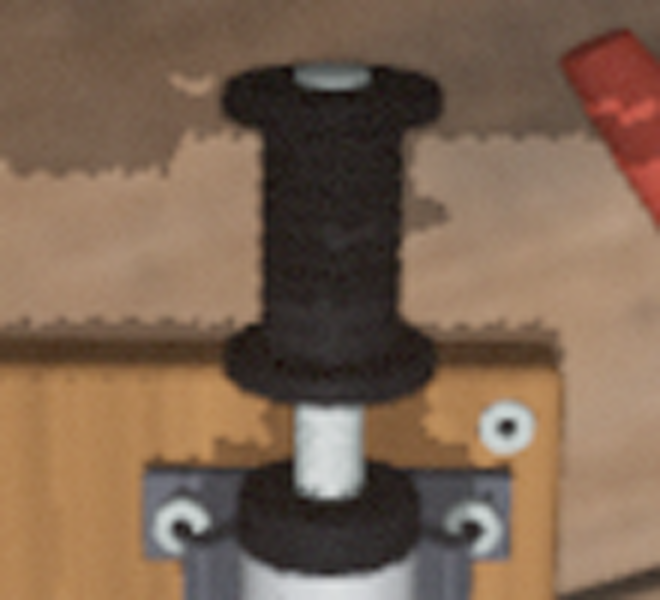

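Emit:
play_rows(
  fingers=[1,1,1,1,1,1,1],
  dp=[
    [-0.0005,0.0005,-0.03],
    [0,0,-0.03],
    [0,0,-0.03],
    [0,0,-0.02],
    [0,0,-0.0115],
    [0,0,0],
    [0,0,0],
  ],
  twist=[0,0,0,0,0,0,0],
)

```text
time_s: 4.53
tool_pos: [491.9, 148.5, 32.1]
tool_rot: [-0.698, 0.111, -0.112, 0.699]
force: [0.2, 1.0, -0.0]
gripper_width: 0.998
```

```bash
python3 - <<'E'
from h import *
s=get_state();print(s["tool_pos"],s["joint_vel"].round(3),s["force"])
for n in ["wrist","scene","top"]:
  im=capture(n)[:,:,::-1]; cv2.imwrite(f"pics/{n}4.png",im)
  if n=="scene": cv2.imwrite("pics/sc4.png",cv2.resize(im[100:250,200:360],None,fx=4,fy=4,interpolation=cv2.INTER_CUBIC))
E
```

```text
[491.85072513 148.46513574  32.10035378] [ 0.001 -0.005  0.    -0.001 -0.001  0.     0.001] [ 0.1942664   0.97493805 -0.03882934]
```

View pics/wrist4.png

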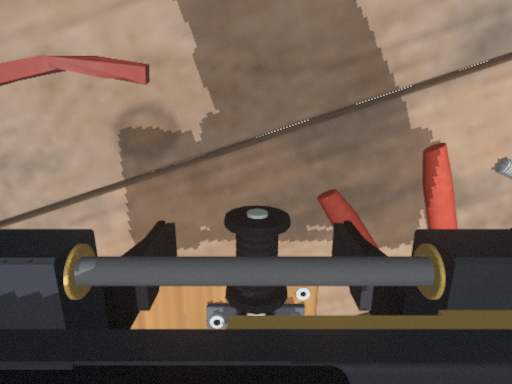

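View pics/sc4.png

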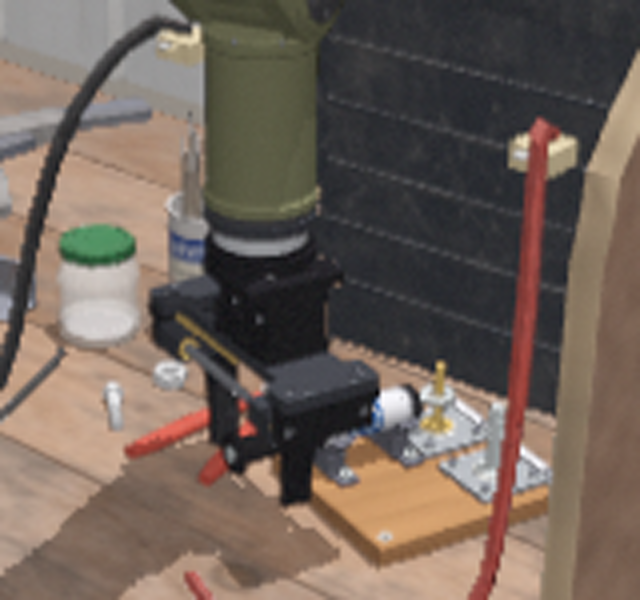

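Emit:
play_rows(
  fingers=[0,0,0,0,0,0,0,0],
  dp=[
    [0,0,0],
    [0,0,0],
    [0,0,0],
    [0,0,0],
    [0,0,0],
    [0,0,0],
    [0,0,0],
    [0,0,0],
  ],
  twist=[0,0,0,0,0,0,0,0],
  squeeze=40,
)

```text
time_s: 5.68
tool_pos: [490.9, 148.9, 31.1]
tool_rot: [-0.698, 0.111, -0.111, 0.699]
force: [-0.2, 1.6, 0.1]
gripper_width: 0.211
```

```bash
python3 - <<'E'
from h import *
s=get_state();print(s["tool_pos"],s["force"],s["moment"],s["gripper_width"])
im=capture("wrist")[:,:,::-1]; cv2.imwrite("pics/wrist5.png",im)
E
```

```text
[490.9492352  148.91260982  31.14277139] [-0.21738187  1.56377861  0.1394972 ] [0.31905213 0.06280584 0.0577724 ] 0.21136615956716667
```

View pics/wrist5.png

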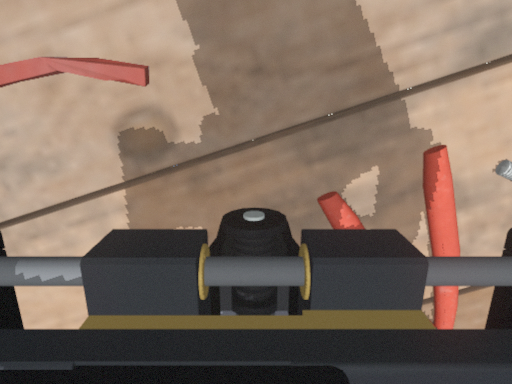

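Emit:
play_rows(
  fingers=[0,0,0],
  dp=[
    [-0.0014,0.0005,0],
    [0,0,0],
    [0,0,0],
  ],
  twist=[0,0,0],
)

```text
time_s: 6.1
tool_pos: [490.5, 148.9, 31.5]
tool_rot: [-0.698, 0.111, -0.112, 0.699]
force: [2.9, 1.4, -0.6]
gripper_width: 0.213
```

Emit:
play_rows(
  fingers=[0,0,0],
  dp=[
    [-0.0014,0.0005,0],
    [0,0,0],
    [0,0,0],
  ],
  twist=[0,0,0],
)

```text
time_s: 6.48
tool_pos: [488.8, 149.2, 31.4]
tool_rot: [-0.698, 0.111, -0.112, 0.698]
force: [4.1, 1.2, 0.3]
gripper_width: 0.214
```

Emit:
play_rows(
  fingers=[0,0,0],
  dp=[
    [-0.0014,0.0005,0],
    [0,0,0],
    [0,0,0],
  ],
  twist=[0,0,0],
)

```text
time_s: 6.85
tool_pos: [487.4, 149.6, 31.4]
tool_rot: [-0.698, 0.111, -0.112, 0.698]
force: [3.7, 1.0, 1.3]
gripper_width: 0.215
```

Emit:
play_rows(
  fingers=[0,0,0],
  dp=[
    [-0.0014,0.0005,0],
    [0,0,0],
    [0,0,0],
  ],
  twist=[0,0,0],
)

```text
time_s: 7.22
tool_pos: [486.0, 150.1, 31.3]
tool_rot: [-0.698, 0.111, -0.112, 0.698]
force: [5.0, 1.5, 0.9]
gripper_width: 0.213
```

Emit:
play_rows(
  fingers=[0,0,0,0,0,0,0,0,0,0,0,0,0],
  dp=[
    [-0.0019,0.0006,0],
    [-0.0019,0.0006,0],
    [-0.0019,0.0006,0],
    [-0.0019,0.0006,0],
    [-0.0019,0.0006,0],
    [-0.0019,0.0006,0],
    [-0.0019,0.0006,0],
    [-0.0019,0.0006,0],
    [-0.0019,0.0006,0],
    [-0.0019,0.0006,0],
    [0,0,0],
    [0,0,0],
    [0,0,0],
  ],
  twist=[0,0,0,0,0,0,0,0,0,0,0,0,0],
)

```text
time_s: 8.85
tool_pos: [469.0, 155.2, 31.8]
tool_rot: [-0.698, 0.11, -0.114, 0.698]
force: [8.8, -1.0, -1.4]
gripper_width: 0.213
```

```bash
python3 - <<'E'
from h import *
F=[]
P=[]
for n in ["wrist","scene","top"]:
  im=capture(n)[:,:,::-1]; cv2.imwrite(f"pics/{n}6.png",im)
  s=get_state();F.append(s["force"]);P.append(s["tool_pos"])
  if n=="scene": cv2.imwrite("pics/sc6.png",cv2.resize(im[150:250,230:350],None,fx=6,fy=6,interpolation=cv2.INTER_CUBIC))
  if n=="top": cv2.imwrite("pics/tc6.png",cv2.resize(im[135:225,220:330],None,fx=6.5,fy=6.5,interpolation=cv2.INTER_CUBIC))
d=np.array([-.95,.311,0])
f=np.mean(F,0);p=np.mean(P,0);print(f,p,(p-[490.95,148.91,0])@d,-(f-[-.2,1.6,0])@d)
E
```

```text
[ 8.84203392 -1.02635187 -1.13094864] [469.02527514 155.21132353  31.79045246] 22.788200236694163 9.406727659652248
```

View pics/wrist6.png

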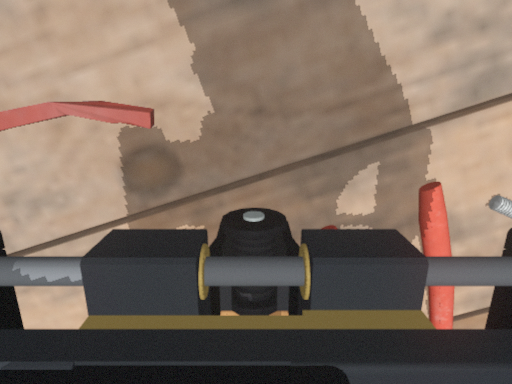

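View pics/sc6.png

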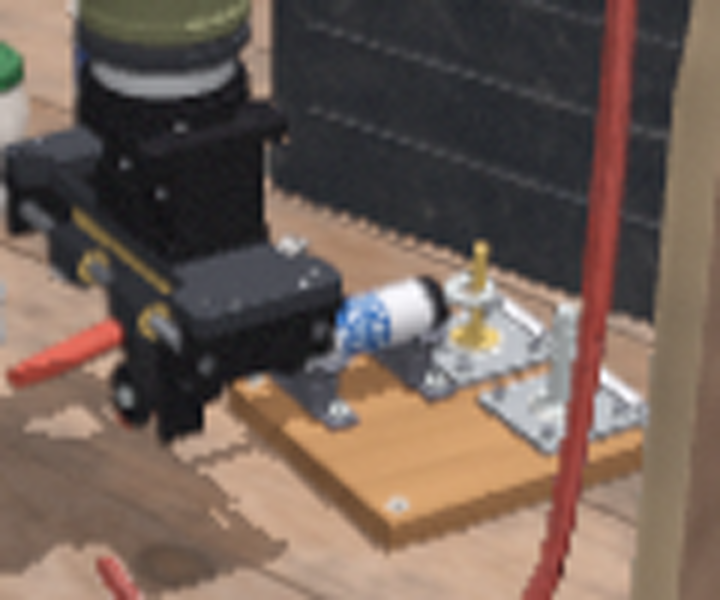

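View pics/tc6.png

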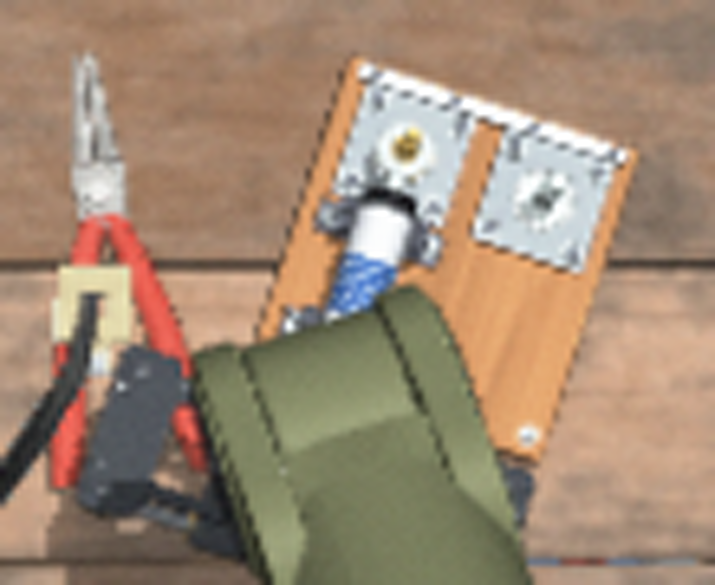

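Emit:
play_rows(
  fingers=[0,0,0,0,0,0],
  dp=[
    [-0.0019,0.0006,0],
    [-0.0019,0.0006,0],
    [-0.001,0.0003,0],
    [0,0,0],
    [0,0,0],
    [0,0,0],
  ],
  twist=[0,0,0,0,0,0],
)

```text
time_s: 9.75
tool_pos: [464.8, 156.5, 31.9]
tool_rot: [-0.698, 0.11, -0.114, 0.698]
force: [9.7, -1.5, -1.2]
gripper_width: 0.211
```

```bash
python3 - <<'E'
from h import *
F=[]
P=[]
for n in ["wrist","scene","top","wrist","wrist","wrist"]:
  im=capture(n)[:,:,::-1]; cv2.imwrite(f"pics/{n}7.png",im)
  s=get_state();F.append(s["force"]);P.append(s["tool_pos"])
  if n=="scene": cv2.imwrite("pics/sc7.png",cv2.resize(im[150:250,230:350],None,fx=6,fy=6,interpolation=cv2.INTER_CUBIC))
d=np.array([-.95,.311,0])
f=np.mean(F,0);p=np.mean(P,0);print(f,p,(p-[490.95,148.91,0])@d,-(f-[-.2,1.6,0])@d, [((x-[490.95,148.91,0])@d).round(2) for x in P],s["tool_rot"])
E
```

```text
[ 9.96560778 -1.43941956 -1.39240805] [464.76212793 156.46339415  31.92321766] 27.22758405130012 10.602586869668324 [np.float64(27.24), np.float64(27.23), np.float64(27.22), np.float64(27.23), np.float64(27.21), np.float64(27.23)] [-0.69805323  0.10975178 -0.11393257  0.69835207]
```

View pics/sc7.png

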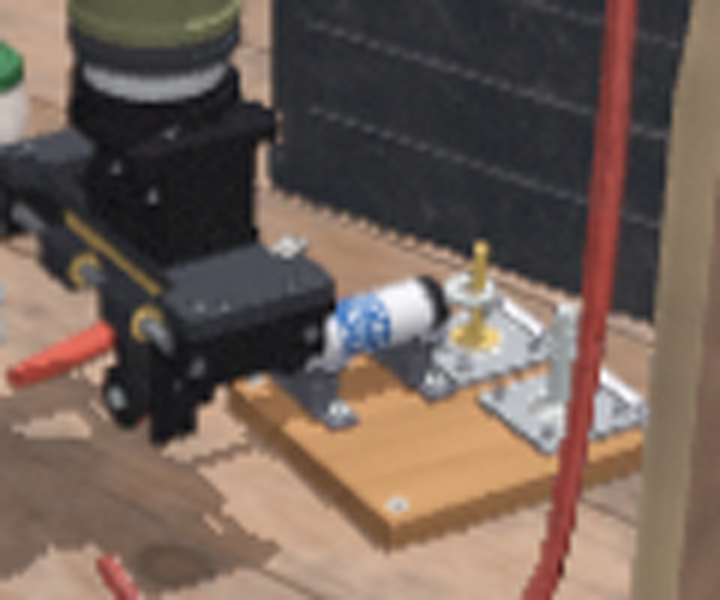

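View pics/wrist7.png

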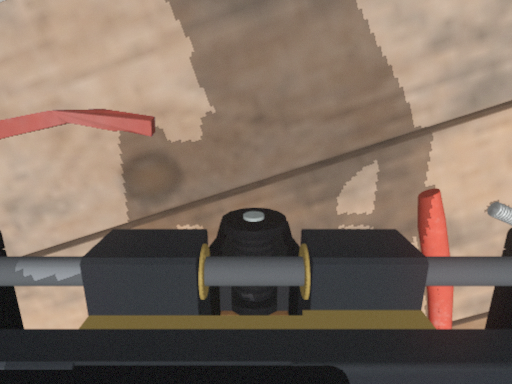

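```bash
python3 -c "
from bench import *
print(sign_off())"
```

```text
the job is handed in; nothing more can be done
None
```

The thin brass stud was the one under test, which calls for the yellow ring. I gripped the handle waist from above with a 40 N squeeze, drew the rod along the board's axis, and handed the job in while holding it there.

- **How far the rod is drawn:** the tool moved 27.2 mm from the grasp. The force readings suggest about 0.7 mm of play at the eye, so the rod is about 26.5 mm out. The pull at the end was about 10.6 N, which gives 26.4 mm from the spring figures. Both are inside the 23–31 mm range.
- **Steadiness:** the tool moved by less than 0.05 mm over the last readings. The handle did not slip in the fingers in the wrist pictures.
- **Gauge and surroundings:** the last scene picture shows the barrel lying in its V-blocks with the eye still on the stud. Nothing else looked moved in the pictures.

**Not checked directly:** the gripper hid the barrel mouth in every view, so I never saw the yellow ring. Its position rests on the travel and force readings. The top and wrist cameras disagreed by 3–4 mm on where the handle was, so I aimed between them, closer to the wrist camera's estimate.

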